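# Set the paper gauge to the soap's notch

## Task

Set the paper gauge for wrapping soap: with the fingertips push its sliding stop along the rail, gently and without pinching it, until its pin drops into the notch in front of the soap bar. Leave the stop clicked in there and take the hand away. The samples on the board, the tape roll and the candle stay where they are.

Things in the scene. Friction and masses are not known exactly. Their poses are not given: they have to be found in the camera images.
- stop_centre (a point): Middle of the sliding stop: a black block astride an aluminium rail, 50 mm long along the rail, 36 mm wide. Its flat end faces reach from 15 mm below to 15 mm above this point, which stays 51 mm above the table. A steel knob, 18 mm across, stands on top, up to 37 mm above the point. y axis: along the rail (to the robot's left when the board is square to it); x: across it toward the samples.
- stop (a joint): Position of the stop along the rail in m, 0 at mid-rail, growing along the y axis (to the left), at most 0.17 either way. Starts within 0.035 of the middle, in no notch. Slides with 1 to 2 N of drag, falls the last 7 mm or so into a notch by itself (the push dips), then takes 8 to 12 N to be pushed out again. It passes over the nearer notch to reach a farther one.
- stop_pin (a joint): How far the spring pin with the steel knob has dropped, in m: 0 to 0.001 while the pin rides on top of the rail, 0.005 to 0.006 when it sits in a notch.
- notch_a (a point): Leftmost notch, at stop joint +0.155. Each notch point lies 21 mm above the rail's top, where stop_centre is when the stop sits in that notch. The V notches in the rail's top are 19 mm wide, 6 mm deep, with flat flanks of 32 degrees. Axes as for stop_centre.
- notch_b (a point): Second notch, at stop joint +0.065. The rail is 20 mm wide, its top 30 mm above the table, with a 26 mm high block at each end; it is fixed on a wooden board 440 x 240 x 14 mm, 60 mm nearer the robot than the board's centre line.
- notch_c (a point): Third notch, at stop joint -0.065. Low parts of the stop, under 25 mm above the table: a steel blade that sticks out 40 mm from the rail's middle line away from the samples, and a thin pointer 34 mm toward them.
- notch_d (a point): Rightmost notch, at stop joint -0.155.
- soap_mid (a point): Centre of the soap bar in a paper band, 78 mm along the rail, 53 mm across, 25 mm high; a loose sample that lies on the board 105 mm behind the rail (x axis of the notches), in line with one of the four notches within 10 mm. Which notch varies.
- tin_mid (a point): Centre of the round balm tin, 54 mm across, 21 mm high; loose sample behind another notch.
- stamp_mid (a point): Middle of the rubber stamp with a turned wooden handle, 30 x 42 mm, 66 mm high; loose sample behind another notch.
- matches_mid (a point): Centre of the black match box, 120 mm across the rail, 50 mm along it, 40 mm high; loose sample behind another notch, its near end about 45 mm behind the rail's middle line.
- tape_mid (a point): Centre of a roll of tape, 104 mm across, 25 mm high, lying loose on the table to the left of the board.
- candle_mid (a point): Centre of a candle in a glass, 76 mm across, 90 mm high, standing loose on the table at the front right.

How it is judged:
By the outcome, as a careful person would: the job done as asked, in the order asked, and still so for the second after the job is handed in, with the robot touching nothing.
It also fails if it takes over 40 s, if anything falls off the work surface, if the arm or the gripper's body presses on something with over 40 N, if the wrist force passes 120 N, or if a joint passes its speed limit or range.

## Robot

A 6-joint arm with a two-finger parallel gripper is mounted at the origin on a cart in front of the work surface, level with it; the furniture and walls round the work are solid. World frame = base frame: x ahead of the robot, y to its left, z up, the work surface at z = 0. Lengths are in mm, angles in rad, forces in N, time in s.
With the tool pointing down it reaches from about 350 to 975 mm from the base axis. Payload 7.1 kg.
Tool frame: the origin (TCP) lies midway between the tips of the shut fingers; the grasp point (between the pads) lies pinch_z behind it (pinch_z is the distance from the TCP to the grasp point, in mm); z points along the fingers, y is the line along which they close (so a half turn about z gives the same grasp; the last joint's range is limited). The gripper opens to 88 mm and grips with 3 to 60 N. Pads are 20 mm wide; open, the fingers measure 115 mm over their backs; the gripper's body (75 mm by 178 mm) begins 61 mm behind the grasp point.
Start: joints at [-1.238, 0.423, 1.63, -0, 1.089, -0.019], TCP at [215.384, -586.698, 222.675] pointing down, gripper open.
Joint ranges: [-3, 3], [-0.9, 2.11], [0.09, 2.58], [-1.31, 4.45], [0.11, 2.69], [-2.54, 2.54]. Speed limits (rad/s): [2.39, 2.39, 3.01, 3.14, 3.14, 3.14].

## Interface

Orientations are given as a rotation vector (axis times angle).
In Python, from workcell import get_obs, get_image, close_job, pinch_z gives the robot as it stands.
- The arm moves only by the tool jog_arm, never from a script. Its argument "commands" is a list of rows, each a list of 3 entries, a list of its own where there are three numbers: the gripper command: -1 is shut, 1 is fully open, values between are in proportion, then the shift along the tool's x, y, z as a fraction of full scale, then the turn, a rotation vector about the tool's x, y, z as a fraction of full scale. In form: [[gripper, [tx, ty, tz], [rx, ry, rz]], ...]. A call has 1 to 10 rows; each row shifts and turns the commanded pose from where the row before left it, along the tool's axes as they then stand; what a row does not reach is not made up. Full scale, the value 1, is 0.1 m for a shift and 45 degrees for a turn. A row lasts 1/10 s, in which the tool goes at most 50 mm and 8.59 degrees, less where a joint would pass 70% of its speed; a pose out of reach is approached as far as the arm can. A call with a number of a shift or a turn outside -1 to 1 is refused whole. A call with a gripper value outside its range is refused whole. The fingers move at their own pace and stop on an object; the grip force is fixed at half the most. Time passes only in rows, so rows that do not move let the fingers close. It gives the time, the measured TCP pose, the force, the opening and the grip force at its end, in the units of the state.
- get_obs(): the state, without advancing time (a new reading comes with each control period).
- get_image(name): name is "scene" or "top" or "wrist"; returns a dict with "image" (480x640x3 uint8, blue, green, red), "z_map" (480x640 float32, mm along the optical axis (not along the pixel's ray), 0 where there is no reading), "intrinsics" (3x3 intrinsics, pixels), "eye" and "orientation" of the camera in the world; the wrist camera has in their place "mount" (4x4, takes a point from camera to tool coordinates, whose origin is the TCP and whose axes are the flange's). Camera axes: x right, y down, z forward; pixel columns grow to the right and rows downward; lengths in mm; the calibration is good to about 2 mm. The wrist camera is an equidistant fisheye: a pixel r from the principal point sees the ray r / f radians off the axis. A picture is of the moment at which its call begins: read the wrist's pose just before it.
- close_job(): hands the job in; it is judged then, once.
The state is a dict: "t": time; "qpos": joint angles; "qvel": joint speeds; "joint_torque": joint torques, N m; "ee_pos": TCP position; "orientation": TCP orientation; "ft_force": force on the tool from outside, world axes, zero at the start; "moment": the same for the moment, N m; "width": finger opening in mm; "grasp_force": force on a finger pad.
Only numpy, scipy, OpenCV 4.12 (cv2) and the standard library are available. Lean on these libraries where they do the work, as an engineer would, in place of code of your own. Each camera call takes 0.05 s, during which the arm holds its last target. There are 200 camera calls.

## Working session

There is one attempt and no reset: what is moved stays moved. The work goes in short steps, Python scripts to look and compute and a tool call to move; the robot and the scene stay as the last step left them, time stands still between calls to the robot, and variables do not carry over. Pictures are saved under pics/ and viewed, at most 10 in all, crops included, and the job is handed in when it is done.

Besides the shell and the picture viewer there is one more tool, called after ">>>" in YAML: its name, and indented under it one key for each argument. jog_arm: Moves the arm, as the interface text tells. Its arguments: {"type":"object","properties":{"commands":{"type":"array","items":{"type":"array"}}},"required":["commands"]}

```bash
mkdir -p pics
python3 - <<'E'
from workcell import get_obs,get_image,pinch_z
import cv2,numpy as np
print(pinch_z if not callable(pinch_z) else pinch_z())
o=get_obs();print({k:np.round(o[k],3).tolist() for k in o})
for n in("top","scene"):
    d=get_image(n);cv2.imwrite(f"pics/{n}0.png",d["image"]);np.savez(f"{n}0.npz",**d)
    print(n,d["intrinsics"],d["eye"],d["orientation"])
E
```

```text
18.700000000000003
{'t': 0.0, 'qpos': [-1.238, 0.424, 1.631, 0.0, 1.089, -0.019], 'qvel': [-0.0, -0.001, 0.0, -0.002, 0.001, 0.0], 'joint_torque': [0.001, -54.463, -27.366, 0.064, 0.023, -0.0], 'ee_pos': [215.191, -586.174, 221.884], 'orientation': [-3.092, -0.549, 0.0], 'ft_force': [-0.43, 0.601, 0.495], 'moment': [0.021, -0.04, -0.028], 'grasp_force': 0.0, 'width': 87.684}
top [[469.02530821   0.         330.91923132]
 [  0.         469.02530821 240.94179473]
 [  0.           0.           1.        ]] [ 394.84569038   -2.57699553 1179.06138454] [-2.136542    2.18849781 -0.09704692]
scene [[522.92111735   0.         314.06395938]
 [  0.         522.92111735 233.05669118]
 [  0.           0.           1.        ]] [-189.88588013  944.92649315  912.07636745] [-0.76331524  2.43248891 -1.25716171]
```

View pics/top0.png

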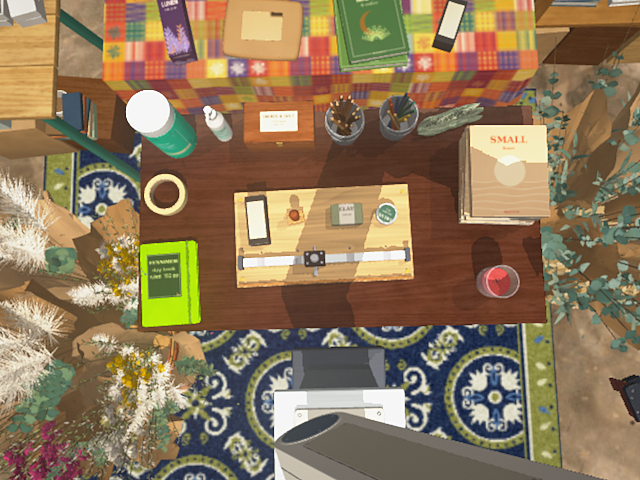

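View pics/scene0.png

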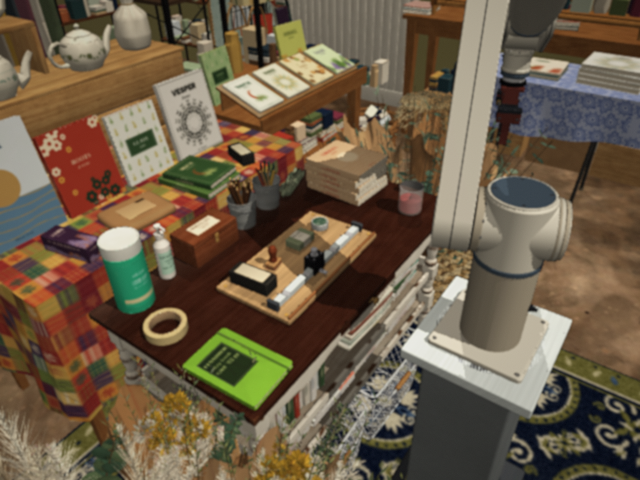

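The top view shows the stop at (314,258) on a rail running from (243,262) to (408,256). Behind it, left to right, are the match box (258,220), stamp (294,215), soap (346,213) and tin (386,213). So the soap is at notch c, to the robot's right.

```bash
cat > h.py <<'E'
import numpy as np,cv2
from scipy.spatial.transform import Rotation as R
def pts(d):
    K=d["intrinsics"];z=d["z_map"];v,u=np.mgrid[:480,:640]
    c=np.stack([(u-K[0,2])/K[0,0]*z,(v-K[1,2])/K[1,1]*z,z],-1)
    o=np.asarray(d["orientation"]);M=R.from_rotvec(o).as_matrix() if o.size==3 else o
    return c@M.T+d["eye"]
E
python3 - <<'E'
from h import *
d=dict(np.load("top0.npz"));P=pts(d)
for n,u,v in[("knob",314,258),("railL",243,262),("railL2",270,261),("railR2",380,257),("railR",408,256),("soap",346,213),("tin",386,213),("match",258,220),("bTL",236,191),("bTR",407,185),("bBR",412,278)]:print(n,P[v,u].round(1))
w=P[230:290,225:425].reshape(-1,3)
r=w[(w[:,2]>26)&(w[:,2]<36)]
c=r.mean(0);_,_,V=np.linalg.svd(r[:,:2]-c[:2],full_matrices=0);a=V[0]*np.sign(V[0,1]);s=(r[:,:2]-c[:2])@a
print("rail",c,a,np.degrees(np.arctan2(-a[0],a[1])),s.min(),s.max())
b=w[(w[:,2]>55)&(w[:,2]<70)];print("block",len(b),b.mean(0),b.min(0),b.max(0))
k=w[(w[:,2]>78)];print("knob",len(k),k.mean(0),k.max(0))
img=d["image"][170:300,220:430];cv2.imwrite("pics/crop.png",cv2.resize(img,None,fx=3.6,fy=3.6,interpolation=cv2.INTER_CUBIC))
E
```

```text
knob [468.2  50.5  88.8]
railL [466.5 227.8  31.5]
railL2 [467.4 161.5  30.6]
railR2 [ 470.9 -108.8   26.6]
railR [ 470.8 -175.6   39.8]
soap [581.  -28.   35.6]
tin [ 578.2 -126.3   36.9]
match [566.2 186.3  54.1]
bTL [650.1 250.5   3.8]
bTR [ 654.5 -186.     2.3]
bBR [ 418.2 -189.6   -1.2]
rail [471.95597175  30.37876451  29.90089253] [-0.02116089  0.99977608] 1.2125203358910783 -207.14645740989363 211.64110788810032
block 383 [487.17434789  93.12684647  62.86370409] [453.34172482  27.72262729  55.00798941] [542.08585475 212.65682184  69.95948178]
knob 86 [434.84141982  26.21042291 606.97779363] [ 480.32761013   60.12667187 1179.06138454]
```

View pics/crop.png

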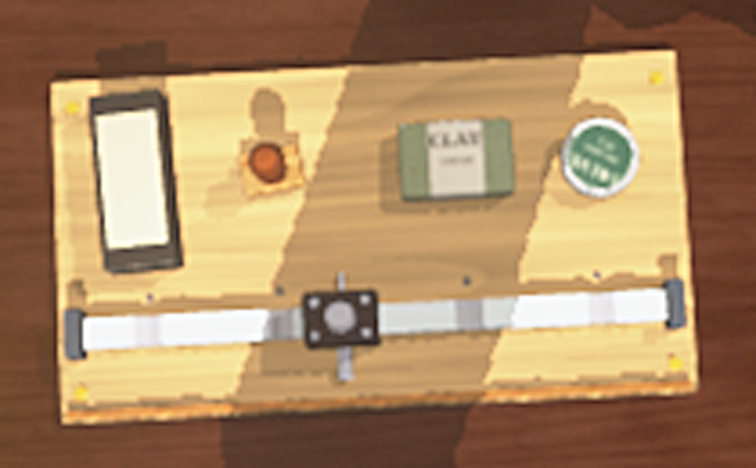

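Pushing face is the stop's left side, going −y to notch c, about 89 mm of travel. I'll swing over first, high up with the fingers shut.

>>> jog_arm:
  commands:
    - [-1,[0.26,-0.31,0],[0,0,0]]
    - [-1,[0.26,-0.31,0],[0,0,0]]
    - [-1,[0.26,-0.31,0],[0,0,0]]
    - [-1,[0.26,-0.31,0],[0,0,0]]
    - [-1,[0.26,-0.31,0],[0,0,0]]
    - [-1,[0.26,-0.31,0],[0,0,0]]
    - [-1,[0.26,-0.31,0],[0,0,0]]
    - [-1,[0.26,-0.31,0],[0,0,0]]
    - [-1,[0.26,-0.31,0],[0,0,0]]
    - [-1,[0.26,-0.31,0],[0,0,0]]

```text
t: 1.1
ee_pos: [352.7, -204.5, 222.6]
orientation: [-3.093, -0.549, 0.0]
ft_force: [0.2, -0.1, 0.0]
width: 11.4
grasp_force: 0.0
```

>>> jog_arm:
  commands:
    - [-1,[0.275,-0.33,0],[0,0,0]]
    - [-1,[0.275,-0.33,0],[0,0,0]]
    - [-1,[0.275,-0.33,0],[0,0,0]]
    - [-1,[0.275,-0.33,0],[0,0,0]]
    - [-1,[0.275,-0.33,0],[0,0,0]]
    - [-1,[0.275,-0.33,0],[0,0,0]]
    - [-1,[0.275,-0.33,0],[0,0,0]]
    - [-1,[0.275,-0.33,0],[0,0,0]]
    - [-1,[0,0,0],[0,0,0.19]]
    - [-1,[0,0,0],[0,0,0.19]]

```text
t: 2.1
ee_pos: [468.1, 119.0, 222.3]
orientation: [3.14, 0.079, -0.001]
ft_force: [0.4, -0.7, -0.3]
width: 0.1
grasp_force: 0.0
```

>>> jog_arm:
  commands:
    - [-1,[0,0,0],[0,0,0.04]]
    - [-1,[0,0,0.3],[0,0,0]]
    - [-1,[0,0,0.3],[0,0,0]]
    - [-1,[0,0,0],[0,0,0]]

```text
t: 2.5
ee_pos: [465.4, 117.0, 159.6]
orientation: [3.14, 0.035, -0.011]
ft_force: [-0.2, 0.1, -0.0]
width: 0.4
grasp_force: 0.0
```

Run:
```python
from h import *
from workcell import get_obs,get_image
o=get_obs();print(o["ee_pos"],o["orientation"],o["ft_force"])
d=get_image("wrist");cv2.imwrite("pics/w1.png",d["image"]);print(d["mount"],d["intrinsics"]);np.savez("w1.npz",**d,ep=o["ee_pos"],er=o["orientation"])
```

```text
[465.37594029 116.97531575 159.61627388] [ 3.13993322  0.03457359 -0.01095799] [-0.15779297  0.12983488 -0.04584799]
[[ 1.53039206e-03 -9.59925404e-01 -2.80251453e-01  7.81198615e+01]
 [ 9.99998829e-01  1.47443727e-03  4.10490203e-04 -2.24650358e-01]
 [ 1.91732121e-05 -2.80251753e-01  9.59926536e-01 -1.62712260e+02]
 [ 0.00000000e+00  0.00000000e+00  0.00000000e+00  1.00000000e+00]] [[371.64829954   0.         317.35507744]
 [  0.         371.64829954 237.34526193]
 [  0.           0.           1.        ]]
```

View pics/w1.png

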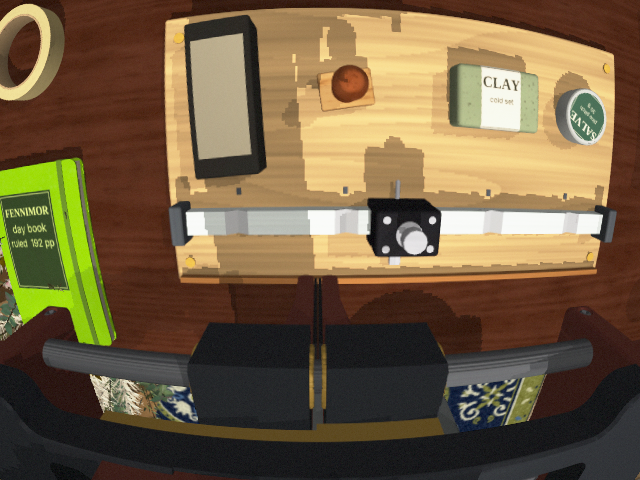

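The wrist view shows the stop at (404,228) and the gauge ticks at x = 239, 345, 488 and 565. The soap (493,97) is in line with the third one. The fingers are to the left of the stop.

```bash
cat >> h.py <<'E'
def wr(d,u,v,z):
    K=d["intrinsics"];x=(u-K[0,2])/K[0,0];y=(v-K[1,2])/K[1,1];t=np.hypot(x,y)
    ray=np.array([x/t*np.sin(t),y/t*np.sin(t),np.cos(t)])
    M=d["mount"];Rt=R.from_rotvec(d["er"]).as_matrix()
    o=Rt@M[:3,3]+d["ep"];r=Rt@M[:3,:3]@ray
    return (o+r*(z-o[2])/r[2]).round(1)
E
python3 - <<'E'
from h import *
d=dict(np.load("w1.npz"))
for n,u,v,z in[("tA",239,190,14),("tB",345,189,14),("tC",488,192,14),("tD",565,196,14),("railLtop",195,210,30),("railLbot",195,235,30),("railRtop",590,210,30),("railRbot",590,233,30),("knob",415,243,88),("stopTL",377,199.5,66),("stopTR",436,201,66),("blade",396,260,20),("soap",493,97,39)]:print(n,wr(d,u,v,z))
E
```

```text
tA [492.9 184.1  14. ]
tB [495.3  94.4  14. ]
tC [498.6 -36.1  14. ]
tD [ 500.7 -126.9   14. ]
railLtop [478.6 219.1  30. ]
railLbot [456.9 220.6  30. ]
railRtop [ 491.5 -150.8   30. ]
railRbot [ 468.1 -156.9   30. ]
knob [472.1  51.2  88. ]
stopTL [496.9  75.6  66. ]
stopTR [497.5  31.7  66. ]
blade [435.1  47.1  20. ]
soap [581.  -21.7  39. ]
```

>>> jog_arm:
  commands:
    - [-1,[0.05,0,0.3],[0,0,0]]
    - [-1,[0,0,0.3],[0,0,0]]
    - [-1,[0,0,0.3],[0,0,0]]
    - [-1,[0,0,0.22],[0,0,0]]
    - [-1,[0,0,0],[0,0,0]]
    - [-1,[0,0,0],[0,0,0]]

```text
t: 3.15
ee_pos: [474.0, 117.8, 51.8]
orientation: [-3.141, -0.034, -0.001]
ft_force: [-1.0, 0.8, -0.4]
width: 0.9
grasp_force: 0.0
```

>>> jog_arm:
  commands:
    - [-1,[-0.04,0.05,0.05],[0,0,0]]
    - [-1,[0,0.05,0],[0,0,0]]
    - [-1,[0,0.04,0],[0,0,0]]
    - [-1,[0,0.04,0],[0,0,0]]
    - [-1,[0,0.04,0],[0,0,0]]
    - [-1,[0,0.04,0],[0,0,0]]
    - [-1,[0,0,0],[0,0,0]]

```text
t: 3.85
ee_pos: [469.8, 91.1, 45.7]
orientation: [3.141, 0.033, -0.0]
ft_force: [-1.0, 0.2, 0.8]
width: 0.7
grasp_force: 0.0
```

>>> jog_arm:
  commands:
    - [-1,[0,0.03,0],[0,0,0]]
    - [-1,[0,0.03,0],[0,0,0]]
    - [-1,[0,0.03,0],[0,0,0]]
    - [-1,[0,0.03,0],[0,0,0]]
    - [-1,[0,0.03,0],[0,0,0]]
    - [-1,[0,0.03,0],[0,0,0]]

```text
t: 4.45
ee_pos: [470.2, 73.5, 45.7]
orientation: [-3.141, -0.035, -0.0]
ft_force: [0.1, 3.8, -1.3]
width: 0.5
grasp_force: 2.0
```

Run:
```python
from h import *
from workcell import get_obs,get_image
o=get_obs();print(o["ee_pos"],o["ft_force"])
d=get_image("wrist");cv2.imwrite("pics/w2.png",d["image"]);np.savez("w2.npz",**d,ep=o["ee_pos"],er=o["orientation"])
```

```text
[470.19116053  73.52336745  45.66422934] [ 0.09166113  3.7676632  -1.28108361]
```

View pics/w2.png

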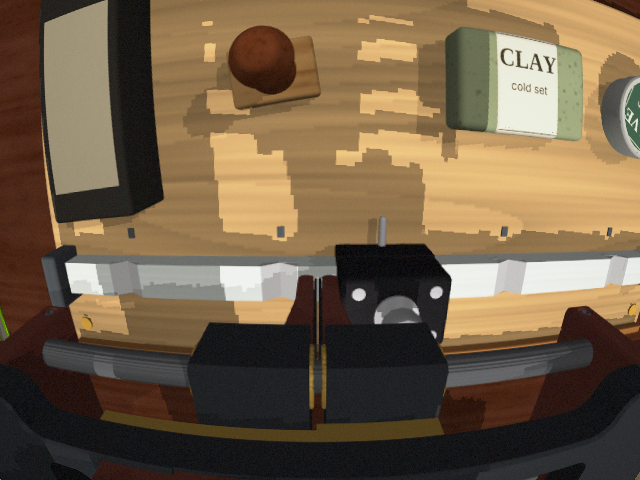

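The fingers touch the block's left face at (340,280). The pointer tip is at (382,220), between ticks B (280,232) and C (505,231).

Run:
```python
from h import *
d=dict(np.load("w2.npz"))
for n,u,v,z in[("tB",280,232,14),("tC",505,231,14),("ptr14",382,218,14),("ptr22",382,218,22),("TL",336,246,66),("TR",433,246,66)]:print(n,wr(d,u,v,z))
```

```text
tB [494.1  94.5  14. ]
tC [498.1 -37.   14. ]
ptr14 [503.3  39.3  14. ]
ptr22 [505.2  40.8  22. ]
TL [503.3  66.9  66. ]
TR [504.1  26.4  66. ]
```

>>> jog_arm:
  commands:
    - [-1,[0,0.04,0],[0,0,0]]
    - [-1,[0,0.04,0],[0,0,0]]
    - [-1,[0,0.04,0],[0,0,0]]
    - [-1,[0,0.04,0],[0,0,0]]
    - [-1,[0,0.04,0],[0,0,0]]
    - [-1,[0,0.04,0],[0,0,0]]
    - [-1,[0,0.04,0],[0,0,0]]
    - [-1,[0,0.04,0],[0,0,0]]
    - [-1,[0,0.04,0],[0,0,0]]
    - [-1,[0,0.04,0],[0,0,0]]

```text
t: 5.5
ee_pos: [471.2, 33.3, 45.7]
orientation: [-3.141, -0.034, -0.0]
ft_force: [1.5, 4.9, -2.8]
width: 0.2
grasp_force: 2.3
```

>>> jog_arm:
  commands:
    - [-1,[0,0.03,0],[0,0,0]]
    - [-1,[0,0.03,0],[0,0,0]]
    - [-1,[0,0.03,0],[0,0,0]]
    - [-1,[0,0.03,0],[0,0,0]]
    - [-1,[0,0.03,0],[0,0,0]]
    - [-1,[0,0.02,0],[0,0,0]]

```text
t: 6.1
ee_pos: [471.5, 16.3, 45.7]
orientation: [3.141, 0.034, 0.0]
ft_force: [2.1, 3.7, -0.6]
width: 0.5
grasp_force: 1.7
```

Now small steps, watching the force.

>>> jog_arm:
  commands:
    - [-1,[0,0.02,0],[0,0,0]]
    - [-1,[0,0.02,0],[0,0,0]]
    - [-1,[0,0.02,0],[0,0,0]]

```text
t: 6.4
ee_pos: [471.7, 10.5, 45.7]
orientation: [3.141, 0.035, 0.0]
ft_force: [2.8, 2.8, -0.9]
width: 0.4
grasp_force: 1.7
```

>>> jog_arm:
  commands:
    - [-1,[0,0.015,0],[0,0,0]]
    - [-1,[0,0.015,0],[0,0,0]]

```text
t: 6.6
ee_pos: [471.5, 7.4, 45.7]
orientation: [3.141, 0.035, -0.001]
ft_force: [1.5, 0.1, 0.1]
width: 0.3
grasp_force: 0.6
```

>>> jog_arm:
  commands:
    - [-1,[0,0.015,0],[0,0,0]]
    - [-1,[0,0,0],[0,0,0]]

```text
t: 6.8
ee_pos: [470.8, 5.7, 45.5]
orientation: [3.141, 0.034, -0.002]
ft_force: [0.7, 0.5, 0.3]
width: 0.4
grasp_force: 0.0
```

The push has dropped to nothing, so the stop has probably snapped in. Checking.

Run:
```python
from h import *
from workcell import get_obs,get_image
o=get_obs();print(o["ee_pos"],o["ft_force"])
d=get_image("wrist");cv2.imwrite("pics/w3.png",d["image"]);np.savez("w3.npz",**d,ep=o["ee_pos"],er=o["orientation"])
```

```text
[470.81266704   5.71977901  45.48651612] [0.67445676 0.52793039 0.29521799]
```

View pics/w3.png

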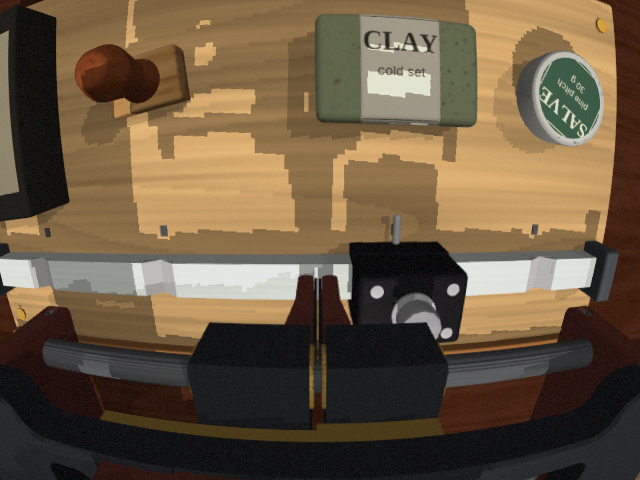

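There is a gap between the fingers (345) and the block (350), and the pointer (396,230) hides tick C: the stop has jumped ahead into the notch. Backing off, then up.

>>> jog_arm:
  commands:
    - [-1,[0,-0.1,0],[0,0,0]]
    - [-1,[0,-0.15,0],[0,0,0]]
    - [-1,[0,0,-0.3],[0,0,0]]
    - [-1,[0,0,-0.3],[0,0,0]]
    - [-1,[0,0,-0.3],[0,0,0]]
    - [-1,[0,0,-0.3],[0,0,0]]
    - [-1,[0,0,0],[0,0,0]]
    - [-1,[0,0,0],[0,0,0]]

```text
t: 7.65
ee_pos: [471.1, 31.5, 166.0]
orientation: [-3.141, -0.035, -0.002]
ft_force: [-0.3, -0.6, -0.2]
width: 0.5
grasp_force: 0.0
```

Run:
```python
from h import *
from workcell import get_obs,get_image
o=get_obs();print(o["ee_pos"],o["ft_force"])
d=get_image("wrist");cv2.imwrite("pics/w4.png",d["image"]);np.savez("w4.npz",**d,ep=o["ee_pos"],er=o["orientation"])
```

```text
[471.12163714  31.54998006 166.01085353] [-0.25587895 -0.60060479 -0.16360713]
```

View pics/w4.png

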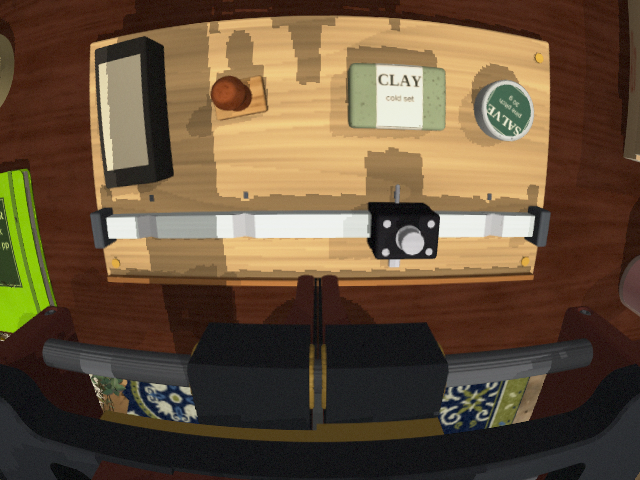

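Run:
```python
from h import *
d=dict(np.load("w4.npz"))
for n,u,v,z in[("tA",151,198,14),("tB",245,195,14),("tD",489,196,14),("ptr",398,190,20),("ptrbase",397,200,20),("knob82",412,240,82),("soap",397,97,39)]:print(n,wr(d,u,v,z))
d1=dict(np.load("w1.npz"))
for q,u,v in((d,412,240),(d1,415,240)):
    z=q["z_map"]; w=z[v-12:v+12,u-14:u+14]; w=w[w>0]; 
    Rt=R.from_rotvec(q["er"]).as_matrix();print("zcam knob",np.percentile(w,[1,5,20,60,95]).round(1),"TCPz",q["ep"][2])
```

```text
tA [491.6 185.2  14. ]
tB [494.3  95.1  14. ]
tD [ 501. -126.   14.]
ptr [502.9 -36.3  20. ]
ptrbase [494.2 -36.   20. ]
knob82 [477.  -35.3  82. ]
soap [579.7 -27.6  39. ]
zcam knob [255.7 256.8 257.8 260.2 274.6] TCPz 166.01085353085463
zcam knob [243.9 244.5 245.6 247.9 268.1] TCPz 159.61627388257506
```

The pointer is within 1 mm of notch c's line, and the knob has dropped about 6 mm. The stop is seated and the hand is clear.

```bash
python3 -c "
from workcell import close_job
print(close_job())"
```

```text
the job is handed in; nothing more can be done
None
```

The stop is clicked into notch c in front of the soap bar (knob dropped about 6 mm), the hand is 120 mm above and clear, nothing but the stop was touched, and the job was handed in after about 8 s of robot time.

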